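# Fit the vial carousel on the rotator and lock it with the fork

## Robot

A 6-joint arm with a two-finger parallel gripper is mounted at the origin on the work surface. World frame = base frame: x ahead of the robot, y to its left, z up, the work surface at z = 0. Lengths are in m, angles in rad, forces in N, time in s.
With the tool pointing down it reaches from about 0.325 to 0.775 m from the base axis. Payload 9.3 kg.
Tool frame: the origin (TCP) lies at the very end of the fingers, on their centre line; the grasp point (between the pads) lies 19 mm behind it (pinch_z is the z of the grasp point in the tool frame, in m); z points along the fingers, y is the direction in which the jaws open and shut (so a half turn about z gives the same grasp; the last joint's range is limited). The gripper opens to 85 mm and grips with 20 to 120 N. Pads are 22 mm wide; open, the fingers measure 114 mm over their backs; the gripper's body (76 mm by 85 mm) begins 54 mm behind the grasp point. The pads swing forward as they close: fully open they stand 13 mm farther back than shut.
Start: joints at [1.073, 0.259, 0.021, 1.334, 0, 1.418], TCP at [0.186, 0.518, 0.231] pointing down, gripper open.
Joint ranges: [-3.04, 3.04], [-0.91, 1.82], [-1.04, 1.36], [-1.92, 1.95], [-1.52, 1.45], [-3.14, 3.14]. Speed limits (rad/s): [2.22, 2.22, 2.79, 3.14, 3.14, 3.14].

## Interface

Orientations are given as a unit quaternion [x, y, z, w].
In Python, from bench import * gives the robot as it stands.
- The arm moves only by the tool move_arm, never from a script. Its argument "commands" is one flat list of numbers, 5 for each row, row after row: the closure, from 0 (fully open) to 1 (shut), then the shift along the world's x, y, z in cm, then the turn about the world's z in rad. In form: [hand, x, y, z, yaw, hand, x, y, z, yaw, ...]. A call has 1 to 20 rows; each row shifts and turns the pose as measured when the row begins; what a row does not reach is not made up. A row lasts 1/8 s, in which the tool goes at most 62.5 mm and 10.7 degrees, less where a joint would pass 70% of its speed; a pose out of reach is approached as far as the arm can. A call is refused whole if a number of a shift passes 6.25 or a number of a turn 0.188, either way. A call with a gripper value outside its range is refused whole. The fingers move at their own pace and stop on an object; "grip_force" is the grip in N (left out, the last holds). Time passes only in rows, so rows that do not move let the fingers close. It gives the time, the measured TCP pose, the force and the opening at its end, in the units of the state.
- read_state(): the state, without advancing time (a new reading comes with each control period).
- grab_frame(name): name is "scene" or "top" or "wrist"; returns a dict with "pixels" (420x560x3 uint8, red, green, blue), "camera_matrix" (3x3 intrinsics, pixels), "k1" (the pictures are not rectified: a ray, as slopes to the right and down, at radius r is drawn at 1 + k1 r^2 times it, then the intrinsics apply), "R" (3x3) and "t" (3): a world point X has camera coordinates R X + t. Camera axes: x right, y down, z forward; pixel columns grow to the right and rows downward; lengths in m; the calibration is good to about 2 mm. A picture is of the moment at which its call begins. There is no depth.
- hand_in(): hands the job in, once; it reports no verdict.
The state is a dict: "t": time; "joints": joint angles; "dq": joint speeds; "joint_efforts": joint torques, N m; "eef_pos": TCP position; "orientation": TCP orientation; "contact_force": force on the tool from outside, world axes, zero at the start; "wrist_torque": the same for the moment, N m; "width": opening from 0.0 (shut) to 1.0 (fully open).
Only numpy, scipy, OpenCV 4.12 (cv2) and the standard library are available. Lean on these libraries where they do the work, as an engineer would, in place of code of your own. Each camera call takes 0.05 s, during which the arm holds its last target.

## Task

Put the vial carousel on the rotator's spindle and turn it until it drops fully down over the drive bar. Then slide the forked plate along its ledge, fully home around the spindle's thin neck, so that it lies over the carousel's hub and under the spindle's head. Leave both parts there and the other things on the bench where they stand.

Things in the scene. Friction and masses are not known exactly. Their poses are not given: they have to be found in the camera images.
- machine: Bench rotator, fixed: white housing 40 mm high, 170 x 170 mm around the spindle, then a 120 mm wide arm along +y to y = 250 mm. Origin: on the bench under the spindle axis; z up; y points from the spindle along the ledge, a grey block over y = 68 to 248 mm, 100 mm wide, its top 96 mm above the bench. Two rails on it (10 mm high, inner faces at x = -31 and 31 mm) guide the fork.
- plate (a point): Centre of the top of the round drive plate (100 mm dia, 46 mm above the bench); axes as the machine. A fixed bar 84 mm long, 10 wide, 8 high crosses the plate through the axis; its direction differs each time, within 0.45 rad (26 degrees) of the machine's x axis either way, and is not reported: see or feel it. On the bar but not over it, the carousel stands 8 mm too high.
- neck (a point): On the fixed spindle's axis, 48 mm above the drive plate: the level of the hub's top once the carousel is fully down; axes as the machine. Spindle, heights above the plate: 31 mm dia up to 46 mm, thin neck 18 mm dia up to 62 mm, head 31 mm dia up to 73 mm, tapered at the top. The fork has 14 mm between hub and head.
- carousel: Loose aluminium vial carousel, 0.35 to 0.5 kg, 48 mm tall. Origin: centre of underside, z up. Foot to 10 mm height, flange 120 mm dia from 10 to 18 mm, square hub 50 x 50 mm (sides along x and y) from 18 to 48 mm. Bore 34.5 mm dia all through. A groove 14 mm wide, 10 mm deep crosses the underside along x (dark index lines on the flange at its ends) and fits over the bar, either way round.
- hub_top (a point): Centre of the top face of the carousel's hub, 48 mm above its underside.
- fork: Loose steel fork, 0.25 to 0.5 kg, on the ledge between the rails: plate 56 mm wide, 8 mm thick. Origin: underside, at the neck's axis when home. Two prongs point to -y (tips y = -42 mm), slot 21 mm wide, flared at the mouth, closed end at y = 9 mm; rear end y = 91 mm. A grey end block (56 mm wide, y = 71 to 91 mm, top 42 mm above the underside) stands on the rear. z up. It slides freely.
- fork_back (a point): Middle of the flat back of the fork's end block, 26 mm above the fork's underside. Pushing here toward the fork's -y slides it home, where the closed end of its slot stops on the neck. It takes 3 to 8 N, but can catch on the neck about 18 mm before home: push harder there (up to 20 N) or back off and push again.
- reagent_bottle: Bystander: amber bottle, 60 mm dia, 150 mm tall. Origin: centre of underside, z up.
- beaker: Bystander: yellow plastic beaker, 84 mm dia, 85 mm tall. Origin: centre of underside, z up.
- jar: Bystander: glass jar, 64 mm dia, 75 mm tall. Origin: centre of underside, z up.
- timer: Bystander: white bench timer, 30 x 75 x 70 mm, standing. Origin: centre of underside, z up.
- vial_rack: Bystander: white vial rack block with holes, 80 x 150 x 35 mm. Origin: centre of underside, z up.
- spacer: Bystander: plain spare ring lying on the bench, 80 mm dia, 12 mm thick; not used in this job. Origin: centre of underside, z up.
- wash_bottle: Bystander: white bottle, 66 mm dia, 160 mm tall. Origin: centre of underside, z up.
Not all that is in view belongs to the job. What is shaped like the fork but blue or red is not meant.

How it is judged:
On the way:
1. the carousel is fully down on the drive plate, over the bar, while the fork is still back (z of carousel in the frame of plate between -0.003 and 0.003 m and horizontal distance between carousel and plate below 0.005 m and angle between carousel's own z axis and vertical below 0.05 rad and horizontal distance between fork and neck above 0.05 m), for 0.2 s.
At the end, for the whole second after the job is handed in: The carousel sits level on the drive plate (its underside within 3 mm of the plate's top, within 5 mm of the axis) and the fork lies level over the hub and under the head, its slot's home point within 5 mm of the neck's axis; both at rest (z of carousel in the frame of plate between -0.003 and 0.003 m and horizontal distance between carousel and plate below 0.005 m and angle between carousel's own z axis and vertical below 0.05 rad and horizontal distance between fork and neck below 0.005 m and z of fork in the frame of neck between -0.004 and 0.006 m and angle between fork's own z axis and vertical below 0.1 rad and linear speed of each of carousel, fork below 0.02 m/s); the robot touches nothing.
It fails at once if another thing on the bench is moved by more than 30 mm (distance of any of reagent_bottle, beaker, jar, timer, vial_rack, spacer, wash_bottle from where it was at the start of the episode above 0.03 m).
It also fails if it takes over 48 s, if anything falls off the work surface, if the arm or the gripper's body presses on something with over 40 N, if the wrist force passes 120 N, or if a joint passes its speed limit or range.

## Working session

There is one attempt and no reset: what is moved stays moved. The work goes in short steps, Python scripts to look and compute and a tool call to move; the robot and the scene stay as the last step left them, time stands still between calls to the robot, and variables do not carry over. Pictures are saved under pics/ and viewed, and the job is handed in when it is done.

Besides the shell and the picture viewer there is one more tool, called by a JSON object that holds its "op" and its "data". move_arm: Moves the arm, as the interface text tells. Its arguments: {"type":"object","properties":{"commands":{"type":"array","items":{"type":"number"}},"grip_force":{"type":"number"}},"required":["commands"]}

```bash
ls; mkdir -p pics; python3 - <<'E'
from bench import *
import cv2,pickle
print(read_state())
for n in ["scene","top","wrist"]:
    f=grab_frame(n); pickle.dump(f,open(f"pics/{n}0.pkl","wb"))
    cv2.imwrite(f"pics/{n}0.png",f["pixels"][:,:,::-1]); print(n,f["camera_matrix"],f["k1"],f["R"],f["t"])
E
```

```text
pics
{'t': 0.0, 'joints': array([ 1.07337123e+00,  2.59223206e-01,  2.07044103e-02,  1.33367816e+00,
       -1.42070030e-05,  1.41820879e+00]), 'dq': array([ 0.00058278,  0.00065454,  0.00013326, -0.00035967,  0.00161718,
        0.00138136]), 'joint_efforts': array([ 2.42540387e-03, -5.55643201e+01,  3.44520628e+01,  1.37775787e-02,
       -6.79425489e-05, -2.69085797e-05]), 'eef_pos': array([0.18578337, 0.51735824, 0.23062674]), 'orientation': array([ 1.71565721e-01,  9.85172428e-01, -6.65918614e-04, -2.16888547e-04]), 'contact_force': array([-0.44064727, -0.64238813,  0.56652345]), 'wrist_torque': array([-0.02944495, -0.00164167,  0.00970054]), 'width': 0.9998179415531816}
scene [[405.17449253   0.         283.82224012]
 [  0.         405.17449253 208.10737579]
 [  0.           0.           1.        ]] 0.03257502939349557 [[-0.03623167  0.99929605  0.00973036]
 [ 0.85189364  0.03597475 -0.52247779]
 [-0.52246003 -0.01064101 -0.85259737]] [-0.027209   -0.35890177  1.44218691]
top [[437.73904203   0.         283.3295174 ]
 [  0.         437.73904203 213.37933596]
 [  0.           0.           1.        ]] -0.11874299230520331 [[-0.08544754 -0.99633556 -0.0037644 ]
 [-0.97433229  0.08434907 -0.20871468]
 [ 0.20826738 -0.01416638 -0.97796933]] [0.07202395 0.48516    1.00431152]
wrist [[299.63444262   0.         279.27584957]
 [  0.         299.63444262 212.94122838]
 [  0.           0.           1.        ]] -0.0614510013548785 [[ 0.33900749  0.94078309 -0.00105406]
 [ 0.90205636 -0.3247339   0.28432766]
 [ 0.26714836 -0.09734002 -0.95872659]] [-0.55020273 -0.03504392  0.37899004]
```

View pics/scene0.png

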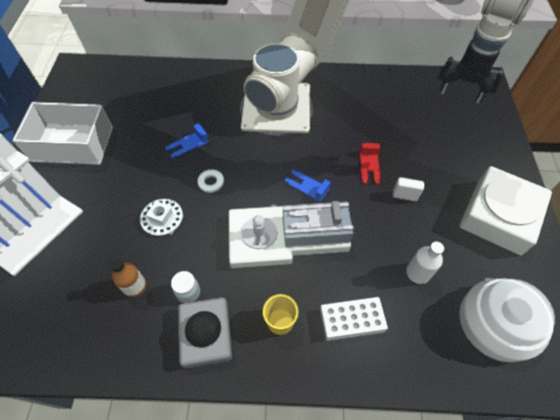

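View pics/top0.png

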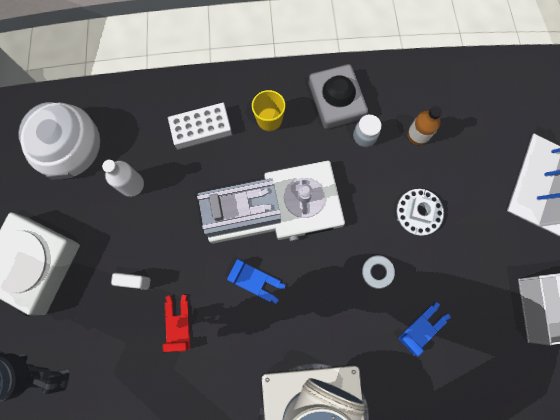

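View pics/wrist0.png

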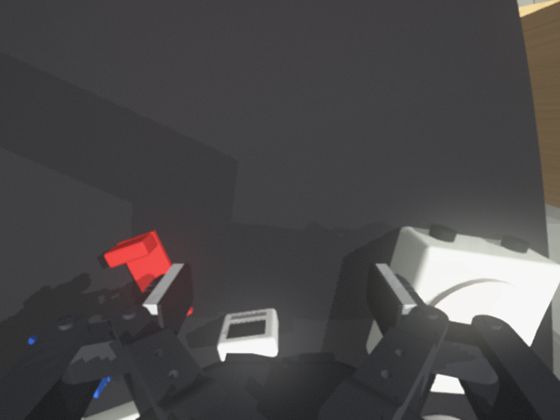

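The candidates in the top view are:
- **Carousel:** the holed white flange with a square hub at (420,212). The plain spacer ring at (378,271) is not it.
- **Fork:** the steel one on the ledge at about (240,205). The blue forks at (255,280) and (425,330) and the red one at (177,322) are not meant.

Next I'll check both choices in close crops.

```bash
cat > h.py <<'E'
import numpy as np,cv2,pickle
def pt(f,u,v,z):
    K=f["camera_matrix"];d=np.array([(u-K[0,2])/K[0,0],(v-K[1,2])/K[1,1]]);s=d.copy()
    for _ in range(30): s=d/(1+f["k1"]*(s@s))
    r=f["R"].T@np.array([s[0],s[1],1]);c=-f["R"].T@f["t"]
    return c+r*(z-c[2])/r[2]
def px(f,X):
    c=f["R"]@np.array(X)+f["t"];s=c[:2]/c[2];s=s*(1+f["k1"]*(s@s));K=f["camera_matrix"]
    return np.array([K[0,0]*s[0]+K[0,2],K[1,1]*s[1]+K[1,2]])
def crop(f,u0,v0,u1,v1,k,name):
    im=f["pixels"][v0:v1,u0:u1,::-1]; cv2.imwrite(name,cv2.resize(im,None,fx=k,fy=k,interpolation=cv2.INTER_CUBIC))
def load(n): return pickle.load(open(f"pics/{n}.pkl","rb"))
E
python3 - <<'E'
from h import *
t=load("top0");s=load("scene0")
crop(t,190,150,350,250,5,"pics/t_m.png");crop(t,380,170,460,250,7,"pics/t_c.png")
crop(s,220,190,360,280,5,"pics/s_m.png");crop(s,130,190,200,245,8,"pics/s_c.png")
E
```

```text
(no output)
```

View pics/t_m.png

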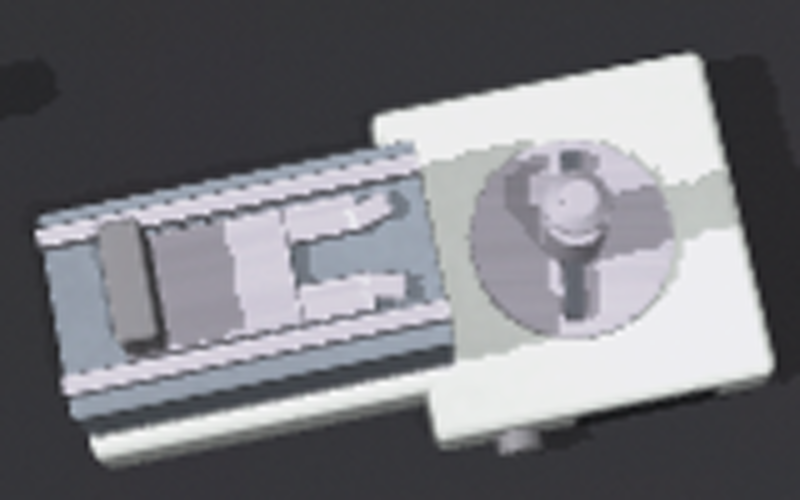

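View pics/t_c.png

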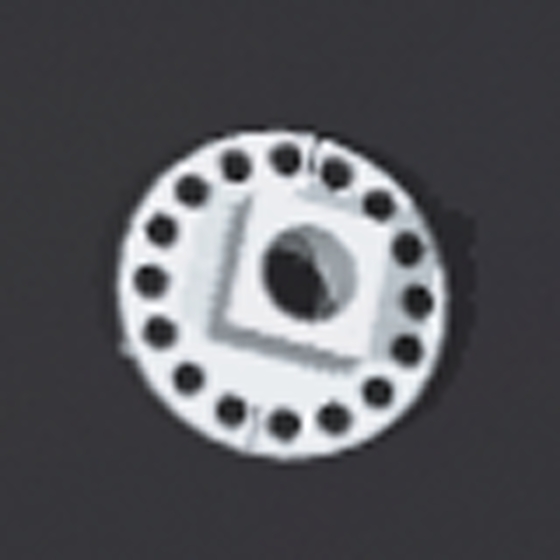

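View pics/s_m.png

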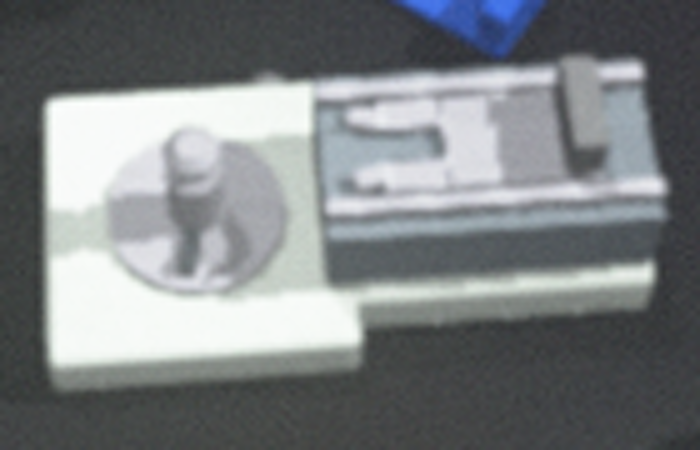

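View pics/s_c.png

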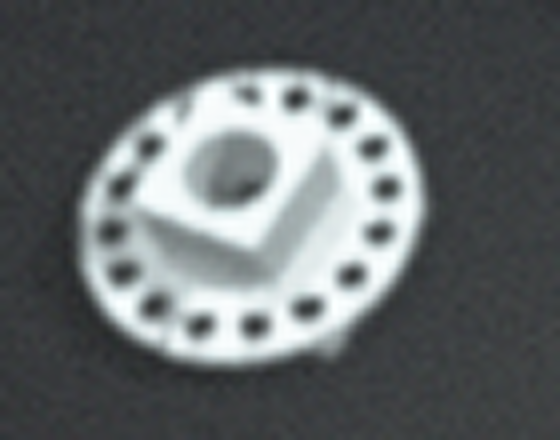

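```bash
python3 - <<'E'
from h import *
t=load("top0");s=load("scene0")
T=lambda x,y,z,o,k,f=t:pt(f,(x+.5)/k-.5+o[0],(y+.5)/k-.5+o[1],z)
m=(190,150);c=(380,170)
print("car bore",T(311,274,.048,c,7),"flange",T(283,294,.018,c,7))
a,b=T(312,155,.018,c,7),T(252,430,.018,c,7);print("idx",a,b,(a+b)/2,np.arctan2(*(a-b)[1::-1]),np.linalg.norm(a-b))
for q in [(250,195),(212,330),(385,215),(355,358)]: print("hubc",T(*q,.048,c,7))
print("plate",T(575,238,.046,m,5),"head",T(576,200,.119,m,5))
a,b=T(574,155,.054,m,5),T(575,318,.054,m,5);print("bar",a,b,(a+b)/2,np.arctan2(*(a-b)[1::-1]),np.linalg.norm(a-b))
# rails top outer edges z .106
for n,p,q,z in [("rail hi",(38,235),(415,158),.106),("rail lo",(65,388),(450,308),.106),("blk front top",(378,118),(698,55),.04),("bottom",(438,447),(770,372),.04),("fork back",(100,225),(128,347),.096+.042)]:
    a,b=T(*p,z,m,5),T(*q,z,m,5);print(n,a,b,np.arctan2(*(a-b)[1::-1]),np.linalg.norm(a-b))
print("scene")
ms=(220,190);cs=(130,190)
print("bore",T(232,170,.048,cs,8,s),"flange",T(253,217,.018,cs,8,s))
a,b=T(183,110,.018,cs,8,s),T(330,345,.01,cs,8,s)
print("plate",T(196,214,.046,ms,5,s),"head",T(197,142,.119,ms,5,s))
for n,p,q,z in [("railf",(318,88),(643,68),.106),("railn",(330,210),(667,185),.106)]:
    a,b=T(*p,z,ms,5,s),T(*q,z,ms,5,s);print(n,a,b,np.arctan2(*(b-a)[1::-1]),np.linalg.norm(a-b))
E
```

```text
car bore [ 0.47215954 -0.31468974  0.048     ] flange [ 0.47160146 -0.31369409  0.018     ]
idx [ 0.52192434 -0.33237633  0.018     ] [ 0.42345483 -0.2950203   0.018     ] [ 0.47268958 -0.31369832  0.018     ] -0.362593277749845 0.10531722375161125
hubc [ 0.50225528 -0.29720209  0.048     ]
hubc [ 0.45538115 -0.27647713  0.048     ]
hubc [ 0.49098943 -0.34466013  0.048     ]
hubc [ 0.44107806 -0.32578171  0.048     ]
plate [ 0.52648747 -0.02521236  0.046     ] head [ 0.52617595 -0.02244034  0.119     ]
bar [ 0.56623161 -0.02821037  0.054     ] [ 0.4850095  -0.02087078  0.054     ] [ 0.52562055 -0.02454058  0.054     ] -0.0901196702119768 0.0815530572312684
rail hi [0.53469845 0.22621806 0.106     ] [0.55618839 0.04919621 0.106     ] 1.6916023068476216 0.17832149095155927
rail lo [0.46168426 0.2170087  0.106     ] [0.48372153 0.03896208 0.106     ] 1.6939425008969888 0.17940523924784277
blk front top [0.59779372 0.0661826  0.04      ] [ 0.61696153 -0.09629806  0.04      ] 1.688223365736713 0.163607363213951
bottom [0.43035609 0.05005067 0.04      ] [ 0.45304271 -0.11370256  0.04      ] 1.7084615743636677 0.1653172769311844
fork back [0.52817393 0.19217047 0.138     ] [0.47142635 0.18251404 0.138     ] 0.1685501607851389 0.057563308637207704
scene
bore [ 0.47300175 -0.31306822  0.048     ] flange [ 0.47484042 -0.31270121  0.018     ]
plate [ 0.52976727 -0.02360908  0.046     ] head [ 0.52569353 -0.02023132  0.119     ]
railf [0.48164674 0.04196911 0.106     ] [0.46131435 0.21902313 0.106     ] 1.6851326753610196 0.1782176515351646
railn [0.55633427 0.05102347 0.106     ] [0.53396114 0.22825631 0.106     ] 1.6963679507119676 0.17863940196272732
```

The plain steel fork sits on the ledge between the rails, about 122 mm from home. The carousel is at about (0.4725, -0.3137), yaw about -0.37. The machine axis is near (0.527, -0.0235), machine yaw about 0.122. The bar's world angle is about -0.09. Measured sizes match the given ones: bar 82 mm against 84, rails 178 against 180.

Now I'll move over the carousel.

{"op": "move_arm", "data": {"commands": [0,2.9,-5.4,0,-0.106,0,2.9,-5.4,0,-0.106,0,2.9,-5.4,0,-0.106,0,2.9,-5.4,0,-0.106,0,2.9,-5.4,0,-0.106,0,2.9,-5.4,0,-0.106,0,2.9,-5.4,0,-0.106,0,2.9,-5.4,0,-0.106,0,2.9,-5.4,0,-0.106,0,2.9,-5.4,0,-0.106,0,0,-5.8,0,-0.106,0,0,-5.8,0,-0.106,0,0,-5.8,0,-0.106,0,0,-5.8,0,-0.106,0,0,-5.8,0,-0.106], "grip_force": 60}}

```text
t: 2.02
eef_pos: [0.477, -0.3337, 0.2276]
orientation: [0.836, 0.549, 0.0, -0.001]
contact_force: [0.8, 1.1, 1.0]
width: 0.999
```

```bash
python3 - <<'E'
from bench import *
from h import *
s=read_state();print(s)
f=grab_frame("wrist");pickle.dump(f,open("pics/w1.pkl","wb"));cv2.imwrite("pics/w1.png",f["pixels"][:,:,::-1])
E
```

```text
{'t': 2.025, 'joints': array([-7.54901059e-01,  3.16161804e-01,  9.38577989e-02,  1.35034633e+00,
        7.12625499e-04,  1.22459338e+00]), 'dq': array([-0.64522905,  0.44373112,  0.62932451,  0.18274927,  0.0029349 ,
        0.22525462]), 'joint_efforts': array([  2.88183622, -64.53644514,  30.84263206,  -0.18385994,
        -0.17566987,  -0.44154748]), 'eef_pos': array([ 0.47698961, -0.33367852,  0.22758093]), 'orientation': array([ 8.35887022e-01,  5.48900629e-01,  1.30824448e-04, -9.84468324e-04]), 'contact_force': array([0.77515934, 1.13211284, 0.98133745]), 'wrist_torque': array([-0.01336379, -0.01785724, -0.00595743]), 'width': 0.9994595888338572}
```

View pics/w1.png

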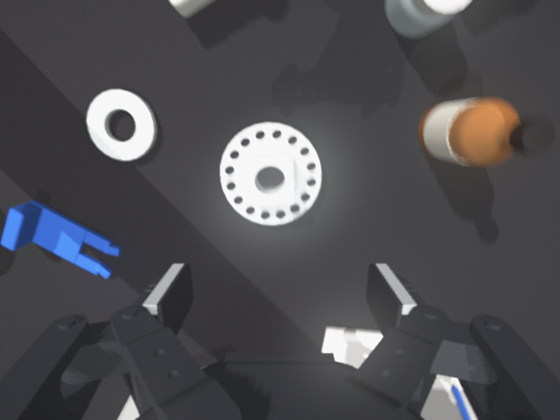

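{"op": "move_arm", "data": {"commands": [0,-0.4,1.9,-3,0.04,0,0,0,-3,0,0,0,0,0,0]}}

```text
t: 2.45
eef_pos: [0.4716, -0.3236, 0.1635]
orientation: [0.828, 0.56, -0.001, -0.001]
contact_force: [0.1, 0.8, 0.0]
width: 1.003
```

```bash
python3 - <<'E'
from bench import *
from h import *
s=read_state();print(s["eef_pos"],s["orientation"],abs(s["dq"]).max())
f=grab_frame("wrist");pickle.dump(f,open("pics/w2.pkl","wb"));crop(f,140,60,420,270,2.8,"pics/w2.png")
E
```

```text
[ 0.47162462 -0.3236493   0.16349797] [ 0.82833403  0.56023226 -0.00112617 -0.00112623] 0.04250811604078395
```

View pics/w2.png

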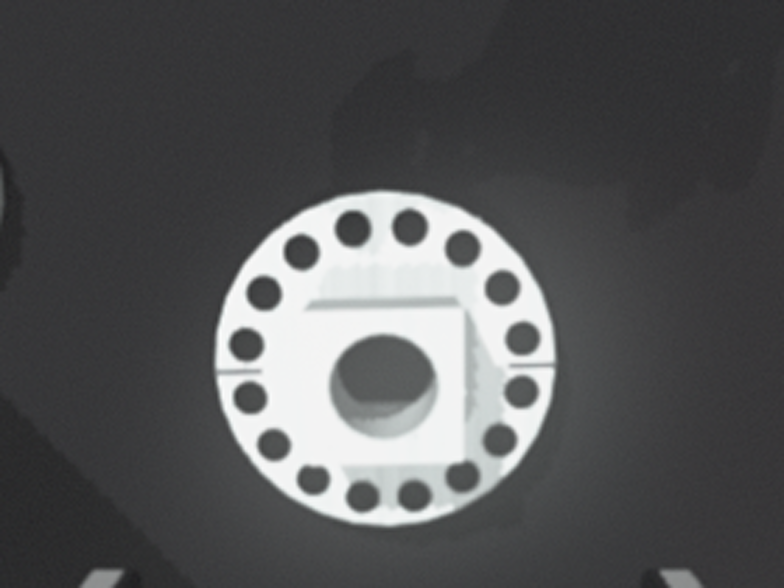

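```bash
python3 - <<'E'
from h import *
f=load("w2");k=2.8
T=lambda x,y,z:pt(f,(x+.5)/k-.5+140,(y+.5)/k-.5+60,z)
a,b=T(216,372,.018),T(554,366,.018);print((a+b)/2,np.linalg.norm(a-b),np.arctan2(*(b-a)[1::-1]))
print("bore",T(383,385,.048),"flange",T(385,357,.018))
a,b=T(303,310,.048),T(465,307,.048);print(a,b,np.linalg.norm(a-b),np.arctan2(*(b-a)[1::-1]))
x,y=.82833403,.56023226;print("tooly",np.arctan2(2*y*y-1,2*x*y))
E
```

```text
[ 0.47157307 -0.31315791  0.018     ] 0.1186772160534254 -0.3635708512235674
bore [ 0.47194324 -0.3117515   0.048     ] flange [ 0.47327404 -0.30928618  0.018     ]
[ 0.45800202 -0.28056817  0.048     ] [ 0.50458967 -0.29829134  0.048     ] 0.04984495226421146 -0.3635194747203077
tooly -0.38146463468462455
```

{"op": "move_arm", "data": {"commands": [0,0,1.1,-3,0.018,0,0,0,-5,0,0,0,0,-3,0,0,0,0,0,0]}}

```text
t: 3.0
eef_pos: [0.4755, -0.3147, 0.0591]
orientation: [0.823, 0.568, 0.0, 0.005]
contact_force: [-0.1, -0.3, 1.1]
width: 1.001
```

{"op": "move_arm", "data": {"commands": [0,-0.3,0.2,-2,0,0,0,0,-1.4,0,0,0,0,0,0]}}

```text
t: 3.38
eef_pos: [0.4756, -0.315, 0.0301]
orientation: [0.823, 0.569, 0.001, 0.009]
contact_force: [0.1, 1.3, -0.3]
width: 1.002
```

```bash
python3 - <<'E'
from bench import *
from h import *
s=read_state();print(s["eef_pos"],s["orientation"],abs(s["dq"]).max());x,y=s["orientation"][:2];print("tooly",np.arctan2(2*y*y-1,2*x*y))
f=grab_frame("wrist");cv2.imwrite("pics/w3.png",f["pixels"][:,:,::-1])
E
```

```text
[ 0.47555827 -0.31501785  0.03011477] [0.822528   0.56865709 0.00127059 0.00867102] 0.029402987016112814
tooly -0.36107035615869887
```

View pics/w3.png

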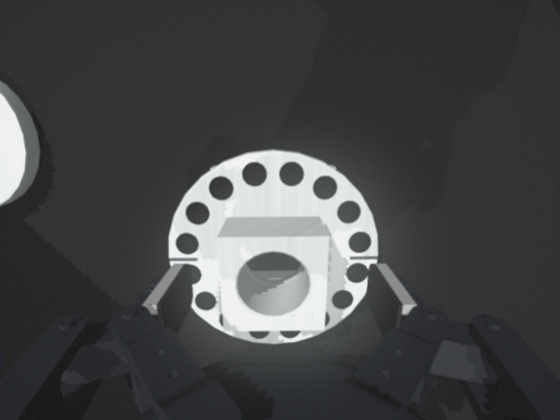

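```bash
python3 - <<'E'
from bench import *
s=read_state();print(s["joints"].round(3),s["joint_efforts"].round(2),s["eef_pos"])
E
```

```text
[-0.731  0.413 -0.292  0.847 -0.002  1.2  ] [-2.000e-02 -6.003e+01  2.723e+01 -2.100e-01 -1.000e-02  0.000e+00] [ 0.47585607 -0.31528218  0.03068555]
```

{"op": "move_arm", "data": {"commands": [0,-0.4,0.2,-0.6,0,0.3,0,0,0,0,0.6,0,0,0,0,1,0,0,0,0,1,0,0,0,0,1,0,0,0,0,1,0,0,0,0], "grip_force": 60}}

```text
t: 4.3
eef_pos: [0.4726, -0.314, 0.0267]
orientation: [0.822, 0.569, 0.002, 0.011]
contact_force: [0.6, -0.0, 1.8]
width: 0.571
```

```bash
python3 - <<'E'
from bench import *
from h import *
s=read_state();print(s["eef_pos"],s["orientation"],s["width"],abs(s["dq"]).max());x,y=s["orientation"][:2];print("tooly",np.arctan2(2*y*y-1,2*x*y))
f=grab_frame("wrist");cv2.imwrite("pics/w4.png",f["pixels"][:,:,::-1])
E
```

```text
[ 0.47264544 -0.31398254  0.02671923] [0.82249426 0.56866869 0.00182754 0.01075939] 0.5713859196564336 0.0017844293415589674
tooly -0.3610524821968988
```

View pics/w4.png

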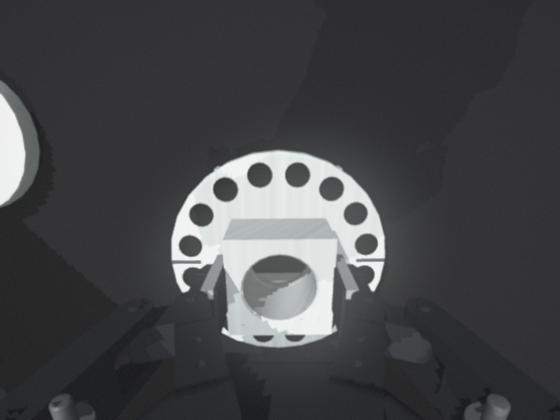

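{"op": "move_arm", "data": {"commands": [1,0,0,2,0,1,0,0,4,0,1,0,0,4,0,1,0,0,4,0,1,0.9,4,0,0.045,1,0.9,4,0,0.045,1,0.9,4,0,0.045,1,0.9,4,0,0.045,1,0.9,4,0,0.045,1,0.5,3,0,0.045,1,0,2,0,0,1,0,0,0,0,1,0,0,0,0], "grip_force": 80}}

```text
t: 5.98
eef_pos: [0.5173, -0.0539, 0.1616]
orientation: [0.736, 0.677, -0.001, 0.002]
contact_force: [0.8, -0.0, -5.0]
width: 0.557
```

```bash
cat > look.py <<'E'
import sys
from bench import *
from h import *
n=sys.argv[1]
s=read_state();print(s["t"],s["eef_pos"].round(4),s["orientation"].round(4),s["width"].round(3),abs(s["dq"]).max().round(3),s["contact_force"].round(1),s["wrist_torque"].round(2))
x,y=s["orientation"][:2];print("tooly",np.arctan2(2*y*y-1,2*x*y))
for c in sys.argv[2:]:
    f=grab_frame(c);pickle.dump(f,open(f"pics/{c}{n}.pkl","wb"));cv2.imwrite(f"pics/{c}{n}.png",f["pixels"][:,:,::-1])
E
python3 look.py 5 wrist top scene
```

```text
Traceback (most recent call last):
  File "look.py", line 5, in <module>
    s=read_state();print(s["t"],s["eef_pos"].round(4),s["orientation"].round(4),s["width"].round(3),abs(s["dq"]).max().round(3),s["contact_force"].round(1),s["wrist_torque"].round(2))
                                                                                ^^^^^^^^^^^^^^^^
AttributeError: 'float' object has no attribute 'round'
```

```bash
sed -i 's/s\["width"\].round(3)/round(float(s["width"]),3)/' look.py
python3 look.py 5 wrist top scene
```

```text
5.975 [ 0.5173 -0.0539  0.1616] [ 0.7361  0.6769 -0.0013  0.0016] 0.557 0.007 [ 0.8 -0.  -5. ] [-0.04  0.   -0.05]
tooly -0.08374557938149652
```

View pics/wrist5.png

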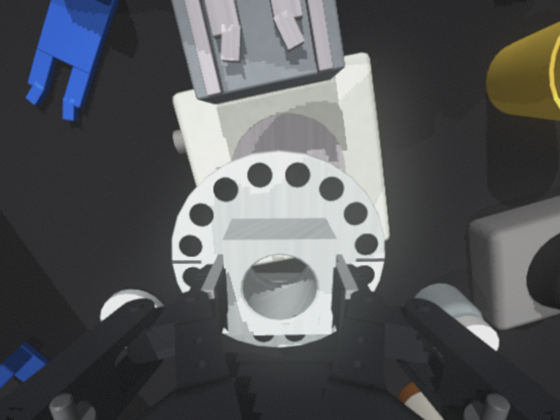

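View pics/scene5.png

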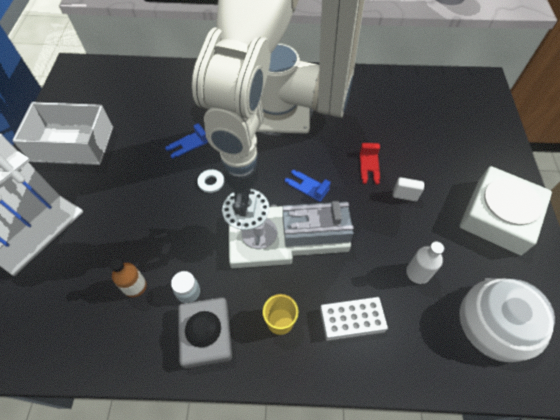

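View pics/top5.png

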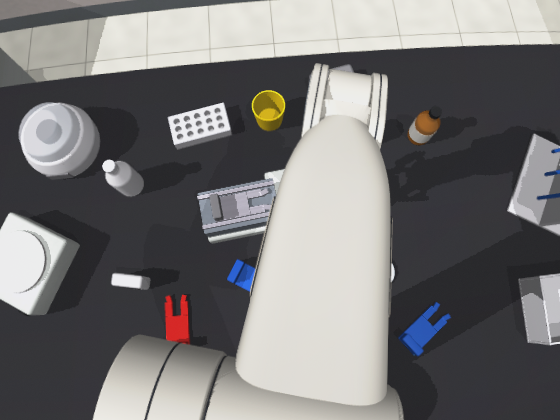

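```bash
python3 - <<'E'
from h import *
w=load("wrist5");print("bore",pt(w,280,287,.1829),"old calc flange", pt(w,278.5,249,.1529), pt(w,186,262,.1529),pt(w,371,260,.1529))
# predicted tcp pixel rows
print(px(w,[.5173,-.0539,.1616]))
s=load("scene5");crop(s,205,170,365,270,5,"pics/s5.png")
crop(w,170,0,400,160,3.4,"pics/w5.png")
E
```

```text
bore [ 0.51689413 -0.0513024   0.1829    ] old calc flange [ 0.51662172 -0.04559402  0.1529    ] [ 0.46468354 -0.04919624  0.1529    ] [ 0.567165   -0.05666534  0.1529    ]
[281.09513918 270.07674317]
```

View pics/s5.png

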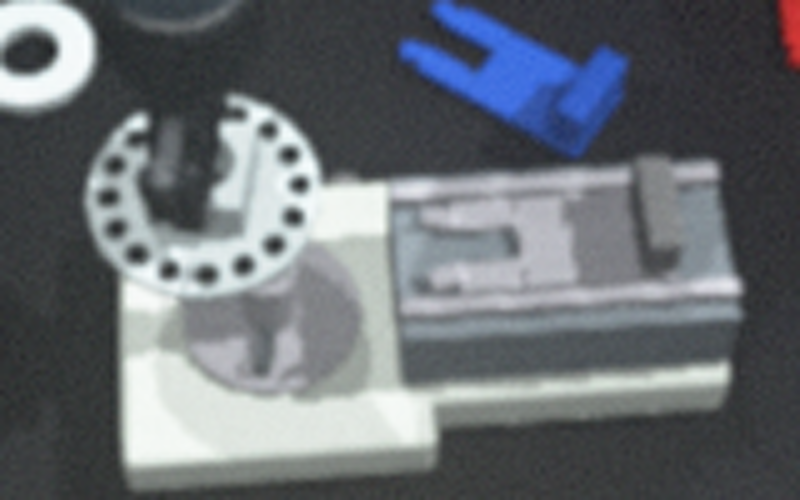

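View pics/w5.png

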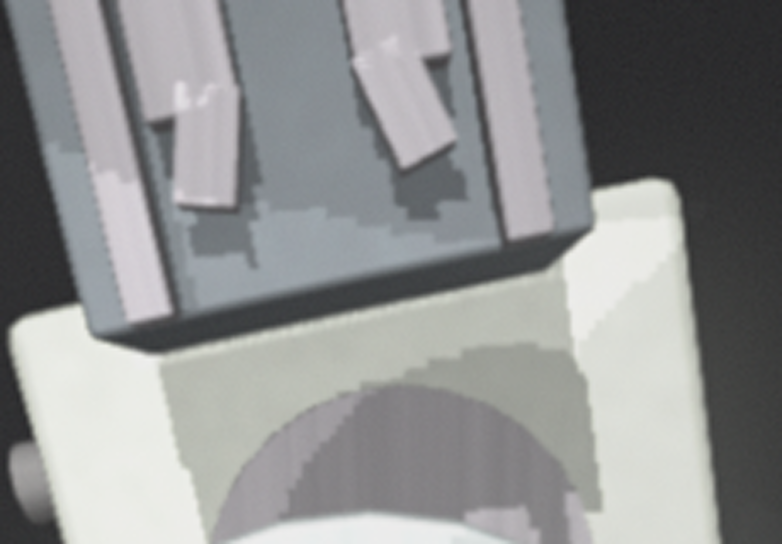

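```bash
python3 - <<'E'
from h import *
w=load("wrist5");k=3.4
T=lambda x,y,z,f=w,o=(170,0):pt(f,(x+.5)/k-.5+o[0],(y+.5)/k-.5+o[1],z)
a,b=T(92,335,.096),T(592,229,.096);d=(b-a)[:2];L=np.linalg.norm(d);d/=L;print(a,b,L,np.arctan2(d[1],d[0]))
n=np.array([-d[1],d[0]]);print("spindle",(a+b)[:2]/2-.068*n)
P=np.array([T(x,y,.046)[:2] for x,y in [(214,537),(262,455),(330,408),(420,385),(500,408),(555,450)]])
from scipy.optimize import least_squares
r=least_squares(lambda c:np.hypot(*(P-c).T)-.05,[.527,-.0235]);print(r.x,r.fun)
k=5;s=load("scene5");S=lambda x,y,z:T(x,y,z,s,(205,170))
# flange outer ellipse bounds
a,b=S(85,200,.150),S(322,187,.150);print("carousel scene",(a+b)/2,np.linalg.norm(a-b))
E
```

```text
[0.47000174 0.04064814 0.096     ] [0.56671461 0.05143528 0.096     ] 0.09731259955226543 0.11107869450435547
spindle [ 0.525896   -0.02153922]
[ 0.5280453  -0.02298023] [ 0.00083414 -0.00030242 -0.00089524  0.00052025  0.00016669  0.00018355]
carousel scene [ 0.5161786  -0.05473696  0.15      ] 0.12193891012027602
```

{"op": "move_arm", "data": {"commands": [1,1,3,0,0,1,0,0,0,0,1,0,0,0,0]}}

```text
t: 6.5
eef_pos: [0.5277, -0.0262, 0.1617]
orientation: [0.738, 0.675, -0.001, 0.002]
contact_force: [0.9, -0.4, -4.2]
width: 0.565
```

```bash
python3 look.py 6 wrist scene; python3 - <<'E'
from h import *
w=load("wrist6");crop(w,180,140,380,360,2.7,"pics/w6.png")
crop(load("scene6"),205,170,365,270,5,"pics/s6.png")
E
```

```text
6.5 [ 0.5277 -0.0262  0.1617] [ 0.7376  0.6752 -0.0014  0.0019] 0.565 0.005 [ 0.9 -0.4 -4.2] [ 0.08 -0.    0.  ]
tooly -0.08829768911901775
```

View pics/w6.png

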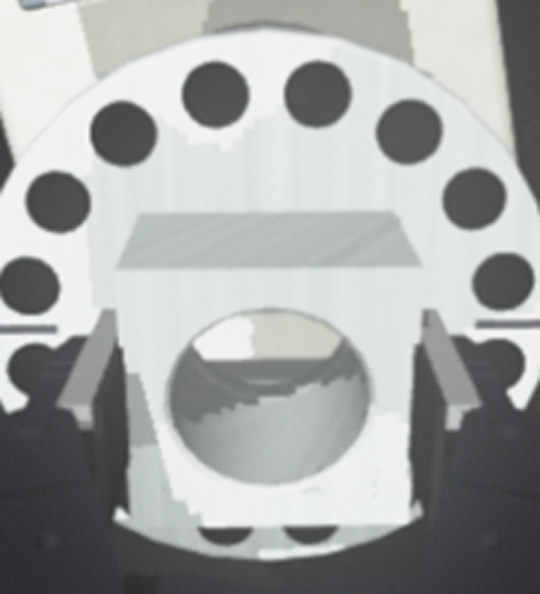

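View pics/s6.png

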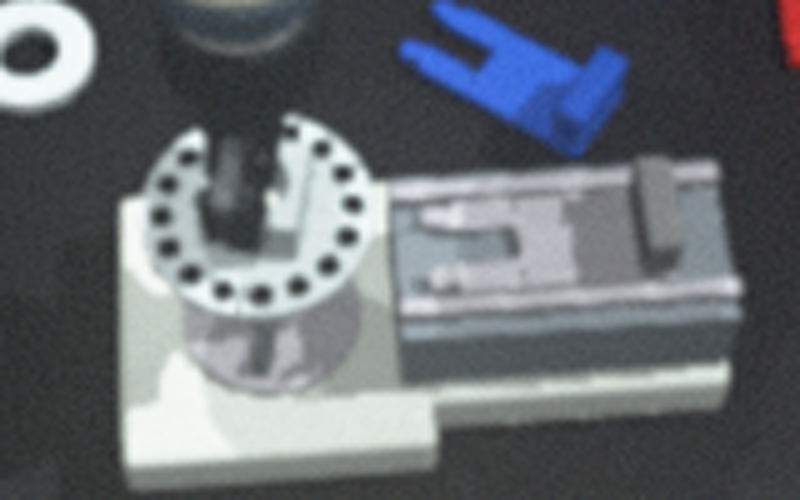

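{"op": "move_arm", "data": {"commands": [1,0,0.2,-1,0,1,0,0,-0.7,0,1,0,0,-0.5,0,1,0,0,0,0]}}

```text
t: 7.1
eef_pos: [0.5271, -0.0249, 0.1376]
orientation: [0.738, 0.675, -0.002, 0.001]
contact_force: [0.5, 1.1, -5.3]
width: 0.563
```

```bash
python3 look.py 7 wrist; python3 - <<'E'
from h import *
w=load("wrist7");crop(w,180,140,380,360,2.7,"pics/w7.png")
E
```

```text
7.1 [ 0.5271 -0.0249  0.1376] [ 0.7382  0.6746 -0.0015  0.0015] 0.563 0.003 [ 0.5  1.1 -5.3] [ 0.22 -0.03  0.  ]
tooly -0.09005390111642993
```

View pics/w7.png

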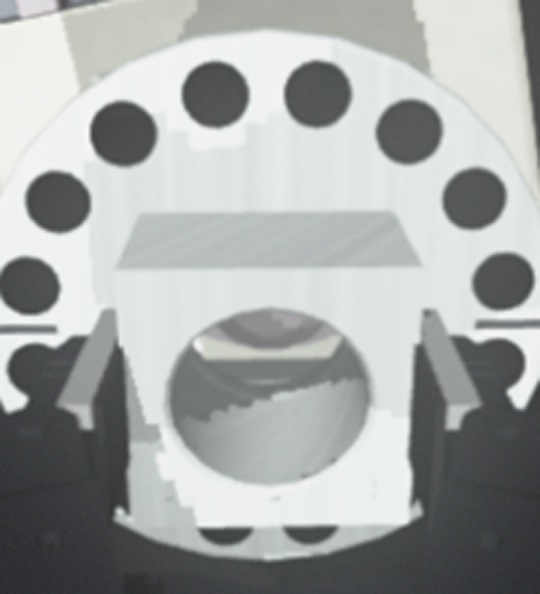

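```bash
python3 - <<'E'
from h import *
w=load("wrist7")
u,v=180+270/2.7,140+347/2.7
for z in (.119,.114,.108): print(z,pt(w,u,v,z))
print("camC",-w["R"].T@w["t"])
for z in (.111,.159):
  for th in (90,180,270,0):
    p=px(w,[.5265+.01725*np.cos(np.radians(th)),-.0235+.01725*np.sin(np.radians(th)),z]);print(z,th,(p-[180,140])*2.7)
print("bore now",pt(w,180+270/2.7,140+396/2.7,.159))
E
```

```text
0.119 [ 0.5257639  -0.03351701  0.119     ]
0.114 [ 0.52553914 -0.03609123  0.114     ]
0.108 [ 0.52526942 -0.0391803   0.108     ]
camC [0.53297035 0.04901772 0.27931006]
0.111 90 [262.04527871 217.96739235]
0.111 180 [193.19207008 296.69072774]
0.111 270 [275.91825222 358.64547308]
0.111 0 [345.56814926 283.87828146]
0.159 90 [259.78014419 310.70299797]
0.159 180 [168.24559098 411.39345314]
0.159 270 [278.26060663 488.90882121]
0.159 0 [371.28162722 395.18855816]
bore now [ 0.52673325 -0.0220682   0.159     ]
```

{"op": "move_arm", "data": {"commands": [1,-0.05,0,-1,0,1,0,0,-1,0,1,0,0,-0.8,0,1,0,0,0,0]}}

```text
t: 7.65
eef_pos: [0.5267, -0.0248, 0.1079]
orientation: [0.738, 0.675, -0.001, 0.002]
contact_force: [0.5, 1.4, -5.3]
width: 0.564
```

```bash
python3 look.py 8 wrist; python3 - <<'E'
from h import *
w=load("wrist8");crop(w,180,140,380,360,2.7,"pics/w8.png")
E
```

```text
7.65 [ 0.5267 -0.0248  0.1079] [ 0.7381  0.6747 -0.0012  0.0017] 0.564 0.007 [ 0.5  1.4 -5.3] [ 0.14 -0.04 -0.02]
tooly -0.08979633728860145
```

View pics/w8.png

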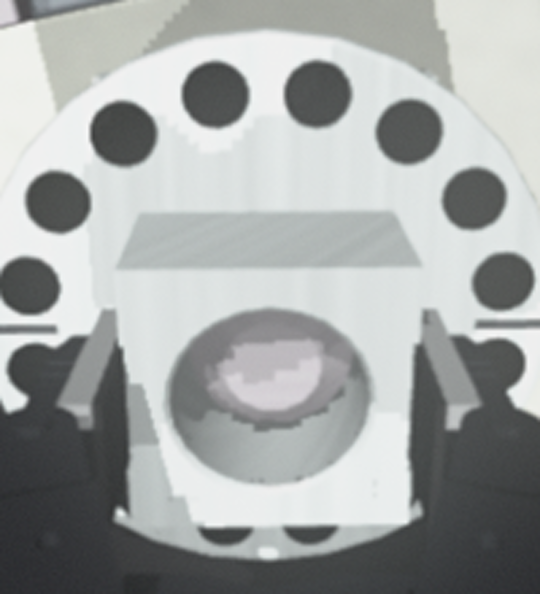

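The head is now inside the bore, with no contact force. I'll carry on down to the bar.

{"op": "move_arm", "data": {"commands": [1,0,0,-0.8,0,1,0,0,-0.7,0,1,0,0,-0.6,0,1,0,0,0,0]}}

```text
t: 8.2
eef_pos: [0.527, -0.0248, 0.086]
orientation: [0.738, 0.675, -0.001, 0.002]
contact_force: [-0.3, 1.7, -6.0]
width: 0.566
```

```bash
python3 look.py 9 wrist scene; python3 - <<'E'
from h import *
w=load("wrist9");crop(w,180,140,380,360,2.7,"pics/w9.png");crop(load("scene9"),205,170,365,270,5,"pics/s9.png")
E
```

```text
8.2 [ 0.527  -0.0248  0.086 ] [ 0.7381  0.6747 -0.001   0.002 ] 0.566 0.005 [-0.3  1.7 -6. ] [ 0.16  0.05 -0.  ]
tooly -0.08972863900615835
```

View pics/w9.png

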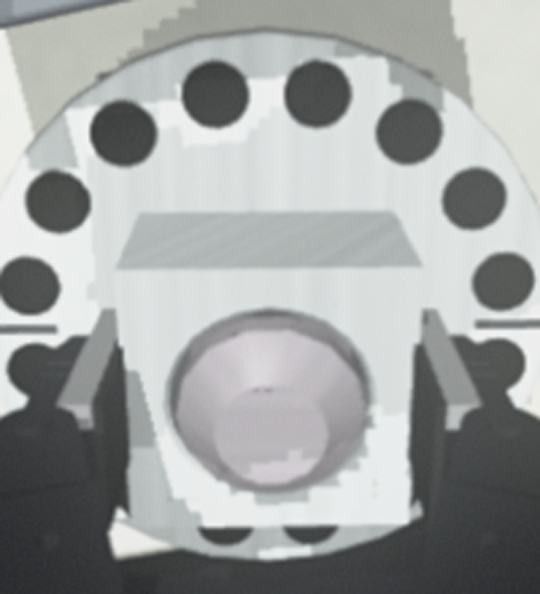

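View pics/s9.png

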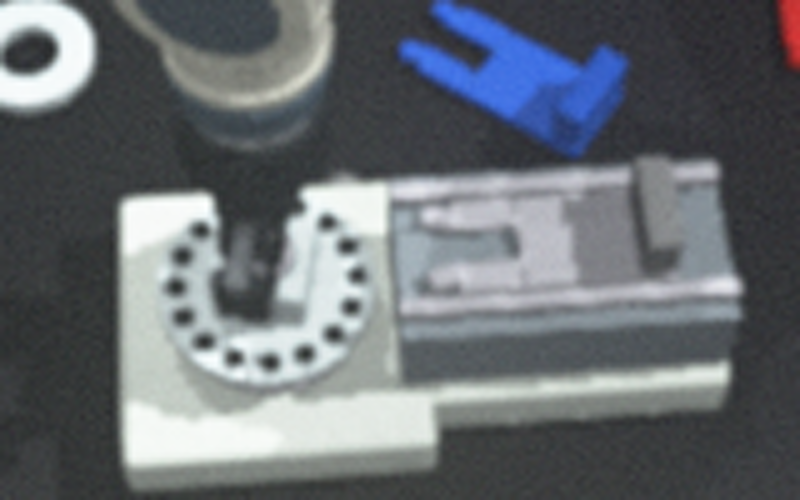

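{"op": "move_arm", "data": {"commands": [1,0,0,-0.4,0,1,0,0,-0.4,0,1,0,0,0,0]}}

```text
t: 8.68
eef_pos: [0.5276, -0.0248, 0.0784]
orientation: [0.738, 0.675, -0.0, 0.003]
contact_force: [-0.1, 1.5, -6.0]
width: 0.566
```

{"op": "move_arm", "data": {"commands": [1,0,0,-0.3,0,1,0,0,-0.2,0,1,0,0,-0.1,0,1,0,0,0,0]}}

```text
t: 9.18
eef_pos: [0.5277, -0.0246, 0.0734]
orientation: [0.738, 0.675, 0.0, 0.003]
contact_force: [0.5, 0.1, -4.4]
width: 0.565
```

{"op": "move_arm", "data": {"commands": [1,0,0,-0.2,0,1,0,0,0,0]}}

```text
t: 9.43
eef_pos: [0.5277, -0.0246, 0.0734]
orientation: [0.738, 0.675, 0.001, 0.004]
contact_force: [0.4, 0.2, -4.5]
width: 0.563
```

{"op": "move_arm", "data": {"commands": [0.2,0,0,0,0,0,0,0,0,0,0,0,0,0,0,0,0,0,0,0,0,0,0,0,0]}}

```text
t: 10.05
eef_pos: [0.5288, -0.0253, 0.0736]
orientation: [0.738, 0.675, 0.001, 0.005]
contact_force: [0.4, 0.6, 0.2]
width: 1.003
```

```bash
python3 look.py 10 wrist scene; python3 - <<'E'
from h import *
crop(load("scene10"),205,170,365,270,5,"pics/s10.png")
E
```

```text
10.05 [ 0.5288 -0.0253  0.0736] [0.7381 0.6747 0.0008 0.0049] 1.003 0.002 [0.4 0.6 0.2] [-0.03 -0.02  0.  ]
tooly -0.08977856169950846
```

View pics/wrist10.png

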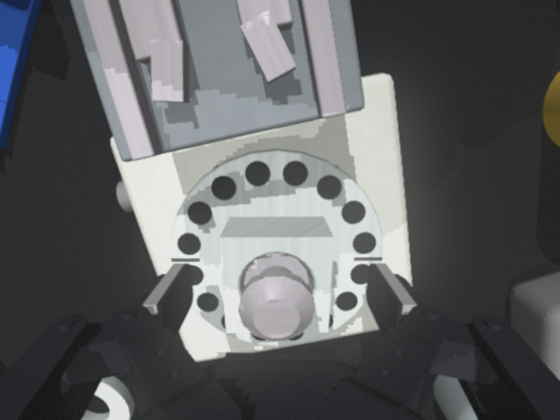

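View pics/s10.png

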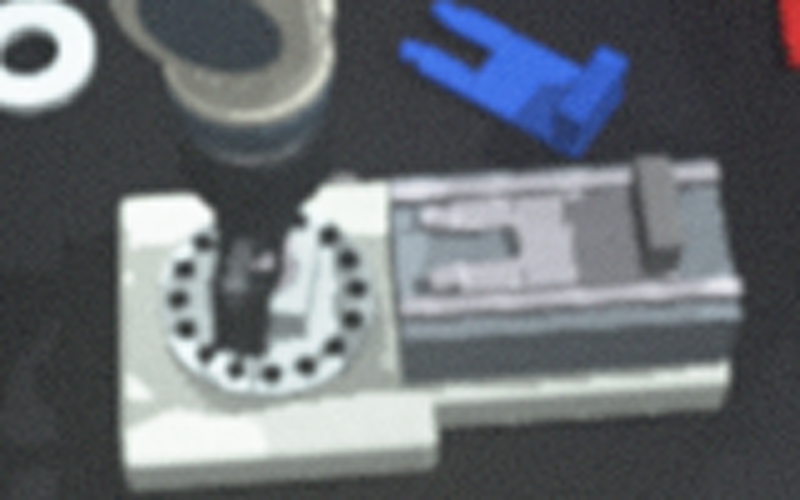

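{"op": "move_arm", "data": {"commands": [0,0,0,2,0,0,0,0,4,0,0,0,0,5,0,0,0,0,4,0,0.5,0,0,0,0]}}

```text
t: 10.78
eef_pos: [0.5276, -0.025, 0.2275]
orientation: [0.738, 0.675, 0.0, 0.004]
contact_force: [0.9, -0.2, -0.4]
width: 0.816
```

```bash
python3 look.py 11 wrist scene; python3 - <<'E'
from h import *
crop(load("scene11"),205,170,365,270,5,"pics/s11.png")
crop(load("wrist11"),140,60,420,270,2.8,"pics/w11.png")
E
```

```text
10.775 [ 0.5276 -0.025   0.2275] [7.381e-01 6.747e-01 3.000e-04 4.200e-03] 0.816 0.051 [ 0.9 -0.2 -0.4] [-0.01  0.04  0.01]
tooly -0.08968105894953993
```

View pics/wrist11.png

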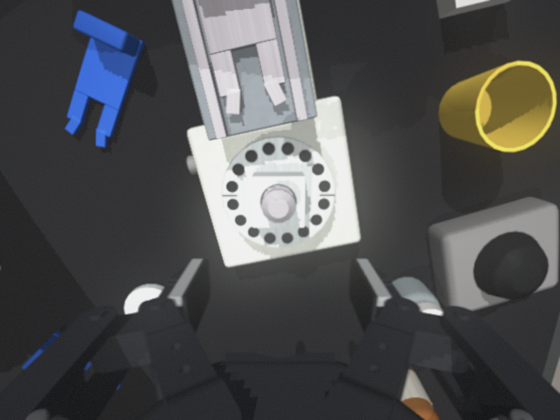

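View pics/s11.png

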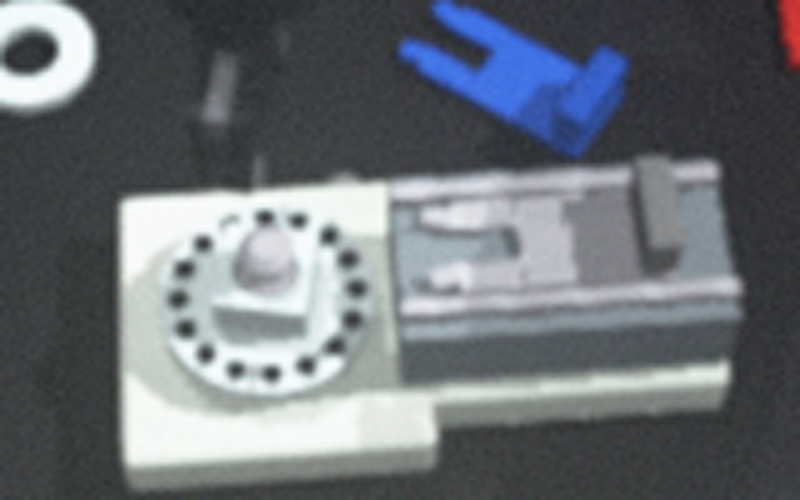

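```bash
python3 - <<'E'
from h import *
w=load("wrist11");s=load("scene11")
for nm,f,c in (("w",w,(140,60,420,270,2.8)),("s",s,(205,170,365,270,5))):
    k=c[4]
    crop(f,*c,"pics/tmp.png");im=cv2.imread("pics/tmp.png")
    ims=[im.copy(),im.copy()]
    for im_,z0 in zip(ims,(.046,.054)):
        for r,z in ((.06,.018),(.05,.0),):
            pass
        P=np.array([(px(f,[.5267+.06*np.cos(a),-.0232+.06*np.sin(a),z0+.018])-c[:2]+.5)*k for a in np.linspace(0,6.3,90)],np.int32);cv2.polylines(im_,[P],True,(0,0,255),1)
        a0=-.09+np.pi/4
        P=np.array([(px(f,[.5267+.03536*np.cos(a0+i*np.pi/2),-.0232+.03536*np.sin(a0+i*np.pi/2),z0+.048])-c[:2]+.5)*k for i in range(4)],np.int32);cv2.polylines(im_,[P],True,(0,160,0),1)
    o=np.hstack(ims) ;o=cv2.resize(o,None,fx=.5,fy=.5) if o.shape[1]>1600 else o
    if nm=="s": ims=[i[180:420,100:420] for i in ims]
    else: ims=[i[180:560,200:580] for i in ims]
    cv2.imwrite(f"pics/ov_{nm}.png",np.hstack(ims))
E
```

```text
(no output)
```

View pics/ov_s.png

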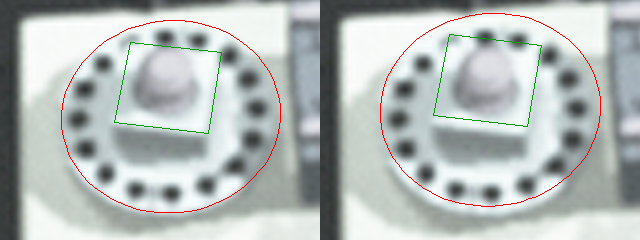

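View pics/ov_w.png

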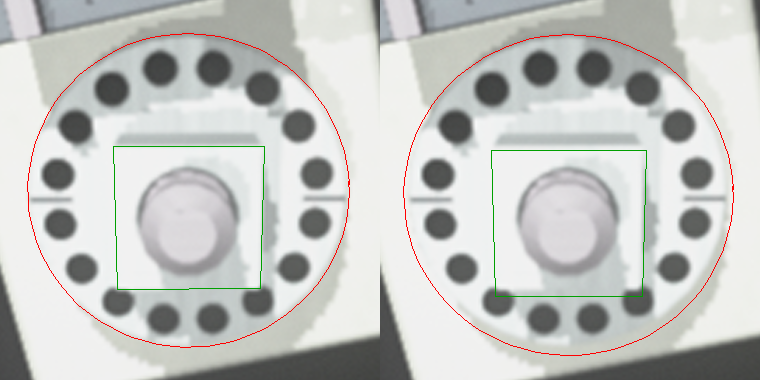

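The projected outline at the fully-down height (left panels) fits both views; the 8 mm higher one does not. So the carousel is seated. Next I'll go behind the fork with the fingers shut.

{"op": "move_arm", "data": {"commands": [1,-0.6,4.5,0,0.036,1,-0.6,4.5,0,0.036,1,-0.6,4.5,0,0.036,1,-0.6,4.5,0,0.036,1,-0.6,4.5,0,0.036,1,-0.3,3.2,0,0.032,1,0,0,0,0,1,0,0,0,0]}}

```text
t: 11.88
eef_pos: [0.4872, 0.2382, 0.2117]
orientation: [0.661, 0.75, -0.009, -0.003]
contact_force: [-0.4, 0.5, 0.2]
width: -0.001
```

```bash
python3 look.py 12 wrist scene; python3 - <<'E'
from h import *
crop(load("scene12"),235,170,395,270,5,"pics/s12.png")
E
```

```text
11.875 [0.4872 0.2382 0.2117] [ 0.6609  0.7504 -0.0089 -0.0033] -0.001 0.011 [-0.4  0.5  0.2] [-0.02 -0.01  0.05]
tooly 0.12655416757829568
```

View pics/wrist12.png

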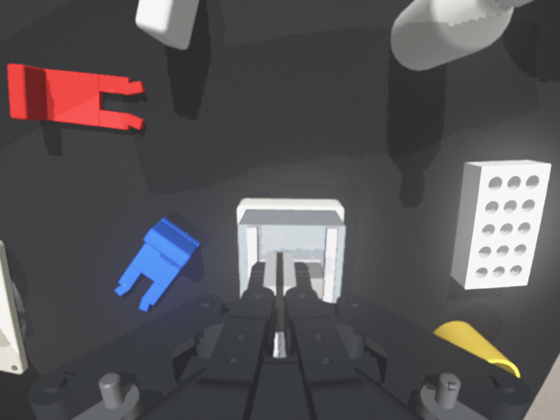

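View pics/s12.png

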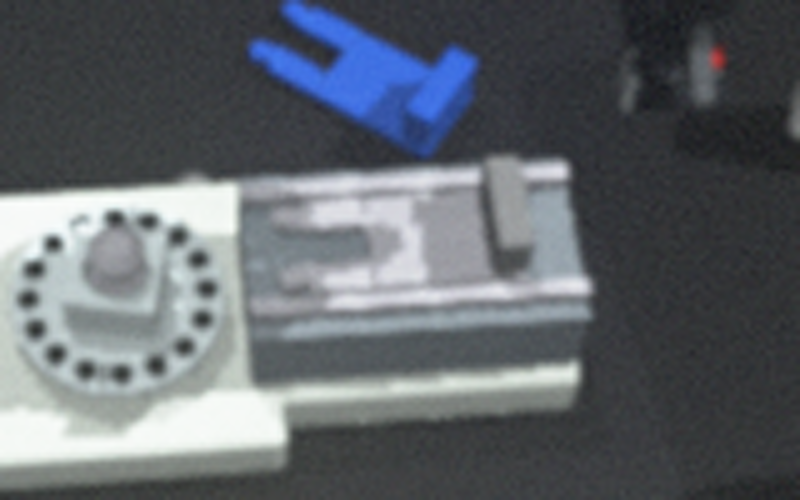

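{"op": "move_arm", "data": {"commands": [1,0.8,-0.6,-3,0,1,0,0,-4,0,1,0,0,-2.5,0,1,0,0,0,0]}}

```text
t: 12.48
eef_pos: [0.4969, 0.2275, 0.1152]
orientation: [0.664, 0.748, -0.008, -0.003]
contact_force: [-0.1, 0.4, 0.5]
width: 0.002
```

```bash
cat >> look.py <<'E'
d=s["eef_pos"][:2]-[.5265,-.0225];c,n=np.cos(.122),np.sin(.122);print("machine xy mm",((d@[c,n])*1e3).round(1),((d@[-n,c])*1e3).round(1))
E
python3 look.py 13 wrist scene; python3 - <<'E'
from h import *
crop(load("scene13"),235,170,395,270,5,"pics/s13.png")
E
```

```text
12.475 [0.4969 0.2275 0.1152] [ 0.6638  0.7478 -0.0079 -0.0025] 0.002 0.028 [-0.1  0.4  0.5] [-0.   -0.02  0.03]
tooly 0.1187568061957423
machine xy mm 1.0 251.8
```

View pics/wrist13.png

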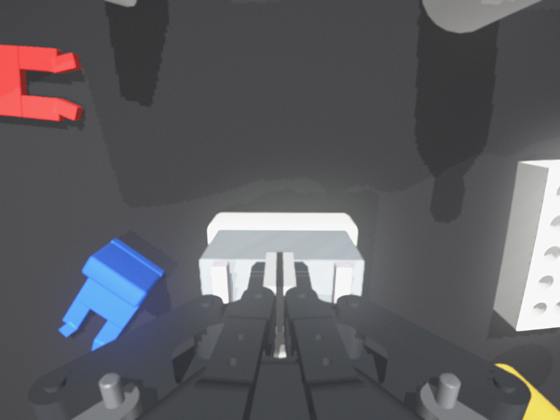

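View pics/s13.png

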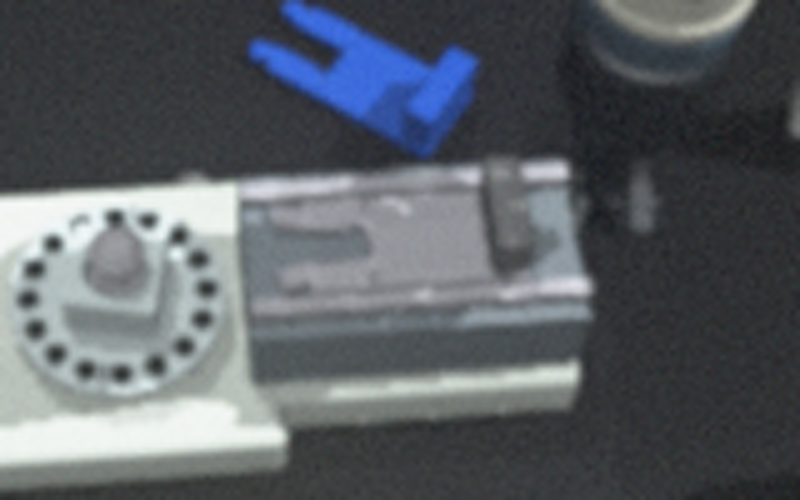

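{"op": "move_arm", "data": {"commands": [1,0.2,-1.5,-0.1,0,1,0.2,-1.5,0,0,1,0.2,-1.5,0,0]}}

```text
t: 12.95
eef_pos: [0.5055, 0.1811, 0.1189]
orientation: [0.663, 0.748, -0.004, -0.001]
contact_force: [-0.1, 1.7, -1.2]
width: -0.001
```

```bash
python3 look.py 14 scene; python3 - <<'E'
from h import *
crop(load("scene14"),235,170,395,270,5,"pics/s14.png")
E
```

```text
12.95 [0.5055 0.1811 0.1189] [ 6.633e-01  7.483e-01 -4.500e-03 -5.000e-04] -0.001 0.244 [-0.1  1.7 -1.2] [0.31 0.01 0.01]
tooly 0.12032293851965249
machine xy mm 3.9 204.6
```

View pics/s14.png

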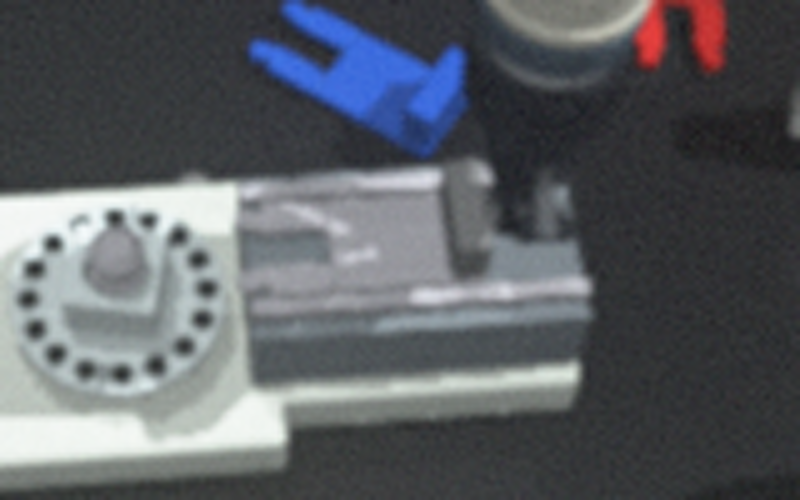

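{"op": "move_arm", "data": {"commands": [1,0.05,-1.5,-0.2,0,1,0.05,-1.5,-0.2,0,1,0.1,-1.5,-0.2,0,1,0.1,-1.5,-0.1,0]}}

```text
t: 13.5
eef_pos: [0.5097, 0.1173, 0.1131]
orientation: [0.663, 0.748, -0.002, -0.0]
contact_force: [-0.1, 4.2, 3.5]
width: 0.001
```

```bash
python3 look.py 15 scene; python3 - <<'E'
from h import *
crop(load("scene15"),235,170,395,270,5,"pics/s15.png")
E
```

```text
13.5 [0.5097 0.1173 0.1131] [ 6.635e-01  7.482e-01 -2.500e-03 -1.000e-04] 0.001 0.248 [-0.1  4.2  3.5] [0.82 0.08 0.01]
tooly 0.11981459546883041
machine xy mm 0.4 140.8
```

View pics/s15.png

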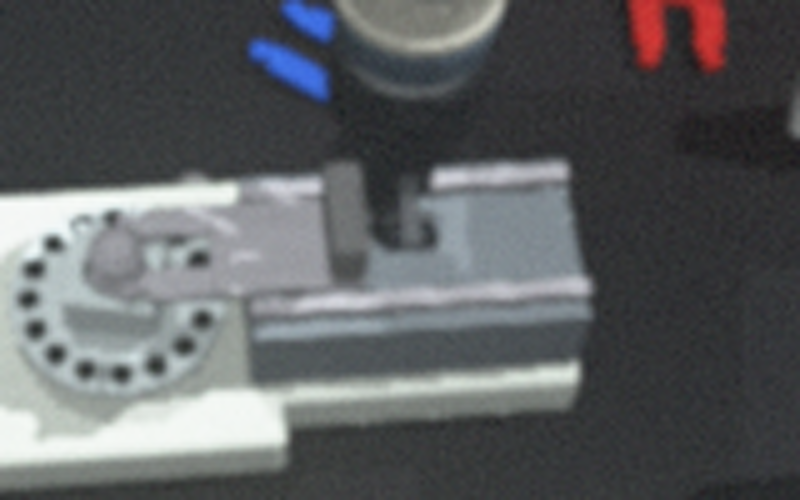

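{"op": "move_arm", "data": {"commands": [1,0.1,-1.2,0,0,1,0.1,-0.8,0,0,1,0.1,-0.8,0,0]}}

```text
t: 13.92
eef_pos: [0.5131, 0.0866, 0.1129]
orientation: [0.664, 0.748, -0.003, -0.0]
contact_force: [-0.0, 5.4, 3.4]
width: -0.0
```

```bash
python3 look.py 16; python3 - <<'E'
E
```

```text
13.925 [0.5131 0.0866 0.1129] [ 6.640e-01  7.477e-01 -2.600e-03 -1.000e-04] -0.0 0.132 [-0.   5.4  3.4] [ 0.89  0.06 -0.03]
tooly 0.1185053823356996
machine xy mm -0.0 109.9
```

{"op": "move_arm", "data": {"commands": [1,0.1,-0.6,0,0,1,0,0,0,0]}}

```text
t: 14.18
eef_pos: [0.514, 0.0795, 0.1126]
orientation: [0.664, 0.748, -0.003, -0.0]
contact_force: [1.2, 1.9, 0.9]
width: 0.001
```

```bash
python3 look.py 17 scene wrist; python3 - <<'E'
from h import *
crop(load("scene17"),235,170,395,270,5,"pics/s17.png")
E
```

```text
14.175 [0.514  0.0795 0.1126] [ 6.643e-01  7.475e-01 -3.200e-03 -1.000e-04] 0.001 0.004 [1.2 1.9 0.9] [ 0.14 -0.02  0.  ]
tooly 0.11778666960843595
machine xy mm -0.0 102.7
```

View pics/s17.png

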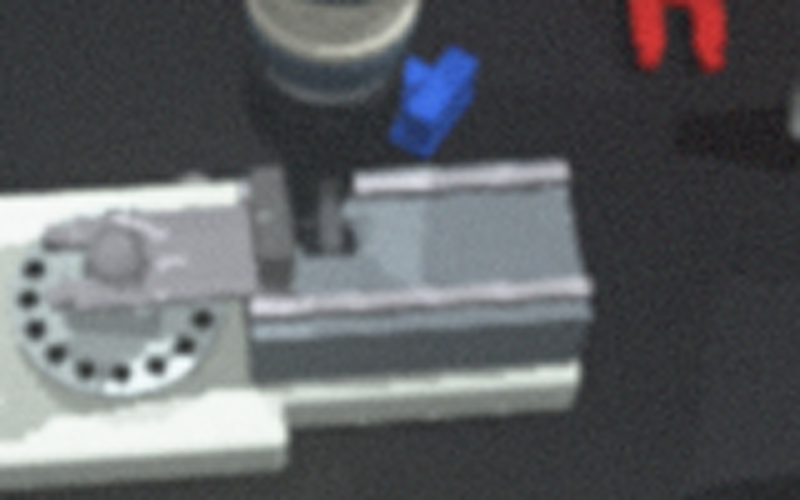

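View pics/wrist17.png

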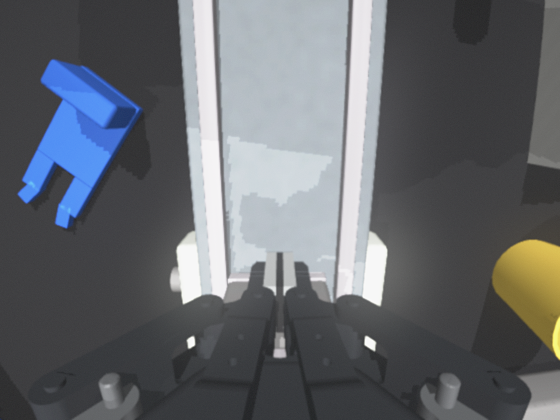

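{"op": "move_arm", "data": {"commands": [1,0.05,-0.4,0,0,1,0,0,0,0]}}

```text
t: 14.52
eef_pos: [0.514, 0.0772, 0.1125]
orientation: [0.664, 0.748, -0.002, -0.001]
contact_force: [0.3, 2.7, 2.3]
width: 0.001
```

```bash
python3 look.py 18
```

```text
14.525 [0.514  0.0772 0.1125] [ 0.6636  0.7481 -0.0023 -0.0014] 0.001 0.005 [0.3 2.7 2.3] [ 0.43 -0.05  0.02]
tooly 0.11966989477715208
machine xy mm -0.3 100.5
```

{"op": "move_arm", "data": {"commands": [1,0.1,-0.6,0,0]}}

```text
t: 14.65
eef_pos: [0.514, 0.0763, 0.1127]
orientation: [0.662, 0.749, 0.002, -0.006]
contact_force: [-6.5, 49.2, 10.4]
width: 0.002
```

```bash
python3 look.py 19 scene;python3 - <<'E'
from h import *
crop(load("scene19"),235,190,325,250,8,"pics/s19.png")
E
```

```text
14.65 [0.514  0.0763 0.1127] [ 0.6622  0.7493  0.0018 -0.0057] 0.002 0.107 [-6.5 49.2 10.4] [ 9.65  1.26 -0.01]
tooly 0.12318788280982958
machine xy mm -0.3 99.6
```

View pics/s19.png

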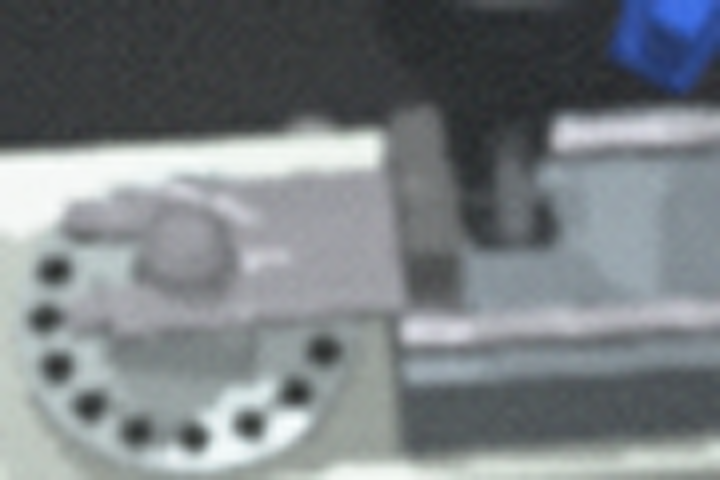

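Firm stop at machine y = 99.6 mm, where a home fork's back is at 91 mm plus about 9 mm of half-finger. So this is home, not the catch at 18 mm. I'll back off now.

{"op": "move_arm", "data": {"commands": [1,-0.1,0.8,0,0,1,-0.2,2,0,0,1,-0.2,2,0,0,1,0,0,5,0,1,0,0,5,0,1,-0.5,5,2,0,1,-0.5,5,0,0,1,-0.5,5,0,0,1,0,0,0,0]}}

```text
t: 15.82
eef_pos: [0.4929, 0.2777, 0.2354]
orientation: [0.663, 0.749, -0.0, -0.004]
contact_force: [0.1, -0.7, 0.5]
width: -0.003
```

```bash
python3 look.py 20 scene top wrist;python3 - <<'E'
from h import *
s,t=load("scene20"),load("top20")
crop(s,220,180,340,270,6.5,"pics/s20.png");crop(t,210,140,350,245,5.5,"pics/t20.png")
E
```

```text
15.825 [0.4929 0.2777 0.2354] [ 6.630e-01  7.486e-01 -4.000e-04 -4.200e-03] -0.003 0.034 [ 0.1 -0.7  0.5] [-0.05 -0.02  0.03]
tooly 0.12123799788371234
machine xy mm 3.1 302.1
```

View pics/s20.png

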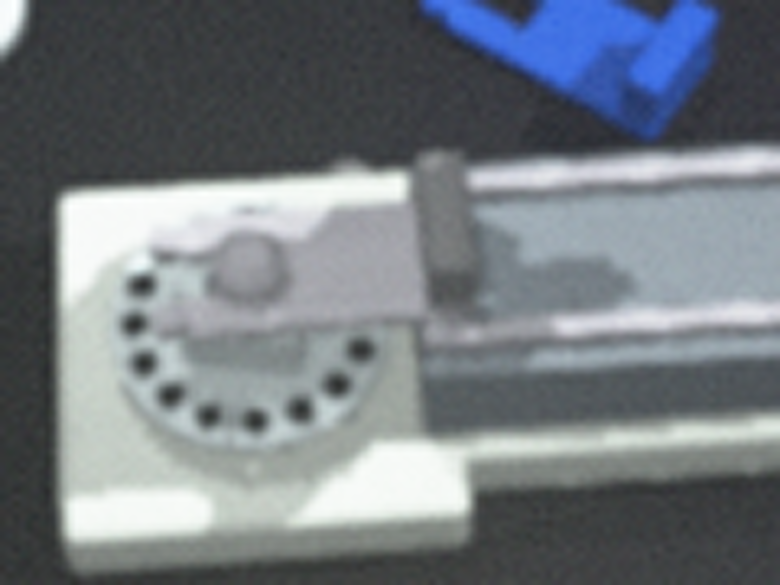

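View pics/t20.png

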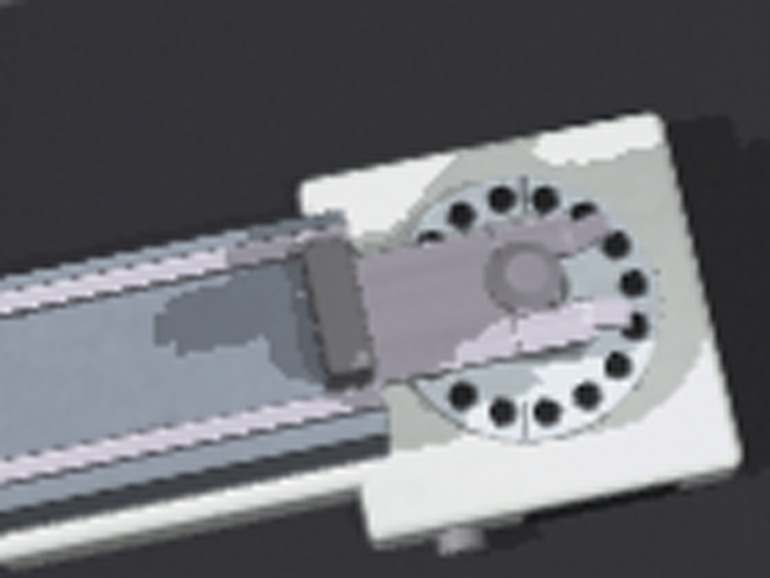

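```bash
python3 - <<'E'
from h import *
t=load("top20");s=load("scene20")
c,n=np.cos(.122),np.sin(.122)
def M(f,x,y,z,k,o,ref):
    d=pt(f,(x+.5)/k-.5+o[0],(y+.5)/k-.5+o[1],z)[:2]-ref;print(np.array([d@[c,n],d@[-n,c]])*1e3)
r=[.5263,-.0228]
print("top back edge (want y 91)");M(t,302,252,.138,5.5,(210,140),r);M(t,328,388,.138,5.5,(210,140),r)
print("tips (want -42)");M(t,606,228,.104,5.5,(210,140),r);M(t,632,313,.104,5.5,(210,140),r)
print("head");M(t,523,276,.119,5.5,(210,140),r)
r=[.5265,-.021]
print("scene back edge");M(s,462,153,.138,6.5,(220,180),r);M(s,476,285,.138,6.5,(220,180),r)
print("tips");M(s,152,243,.104,6.5,(220,180),r);M(s,158,322,.104,6.5,(220,180),r)
E
```

```text
top back edge (want y 91)
[23.26366084 88.56664035]
[-34.56540684  89.50504051]
tips (want -42)
[ 16.68946892 -39.75207446]
[-21.73860224 -42.13280262]
head
[-0.42185724  0.72429689]
scene back edge
[-28.28514949  86.69638831]
[33.30025841 86.39145296]
tips
[-16.0902912  -41.88157904]
[ 21.0988419  -40.68700092]
```

Both cameras put the fork home within measuring error: the back reads 87–90 mm (want 91) and the tips about -41 mm (want -42). A fork caught early would read 18 mm off. The robot is clear of everything.

```bash
python3 -c "
from bench import *
print(hand_in())"
```

```text
the job is handed in; nothing more can be done
None
```

I handed the job in at about 15.8 s of the 48 s allowed; no verdict is reported. By my last checks, both parts are where they should be.

**Carousel:** I gripped it by the hub, turned it to the bar's direction (about -0.09 rad in the world frame) and lowered it over the spindle. It went fully down over the bar first time. Outlines projected into the wrist and scene pictures fit the fully-down height and not the 8 mm higher one. The fork was still about 120 mm back at that point.

**Fork:** I pushed it along the ledge with closed fingers until it stopped firmly, then backed off and lifted clear.
- **Home position:** the back reads 87–90 mm (91 expected) and the prong tips -40 to -42 mm (-42 expected).
- **Disagreement:** the two cameras put the fork's sideways position a few mm to opposite sides. I took that as measuring error, since the rails and slot hold it closer than that.
- **Push force:** the final push read 49 N at the wrist for a moment against the stop. That is above the advised 20 N and above the 40 N limit for the arm and gripper body. The contact was with the fingertips, and I backed off at once.

I did not measure the bystanders again at the end. The robot never came near them, and they looked unmoved in the pictures I viewed along the way.

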